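Seat a price holder behind the lip of a paint riser and keep it pressed home

TASK

Swing the steel lock arm off the empty label pocket of the paint riser until it points straight back over the deck, square to the riser's front edge. Then take the price holder from the wooden stand, slide its tongue down behind the aluminium lip of that pocket and push it fully home against the spring at the bottom; finish with the gripper still holding it pressed down there (do not let go), the lock arm still square. Leave the paint bottles and the other things around undisturbed.

Things in the scene. Friction and masses are not known exactly. Their poses are not given: they have to be found in the camera images.
- riser: fixed plywood display riser; deck top 60 mm above the table, 215 mm deep, y -160 to +200 mm. Origin at table level on its upright front face, in line with the middle of the empty pocket; x points back over the deck, y along the front edge, z up. A second pocket with a label (top 83 mm high) at y 96 to 174 mm is filled already and stays so.
- pocket (a point): mouth of the empty label pocket, 62 mm above the table, at the middle of its length and thickness; axes as the riser. The pocket is 9 mm thick along x (x = +4.5 mm: the riser's front face; x = -4.5 mm: inside of the aluminium lip) and 88 mm long along y, between end cheeks. Its floor is a sprung bar. The lip's shape: see lip_top.
- lip_top (a point): middle of the upper edge of the pocket's aluminium lip, 62 mm above the table, 20 mm in front of the riser's face. From 62 down to 50 mm height the lip slopes inward like a funnel, below that it is upright, 9 mm from the face; 5 mm thick, 98 mm long.
- seat_bar (a joint): how far (m) the black sprung bar in the pocket's floor is pressed down: 0 at rest (bar top 32 mm above the table), 0.008 at its stop (24 mm above the table, the holder fully home). It takes about 4 N to start it and 8 N to reach the stop; it springs back up, lifting the holder, when let go.
- lock_hinge (a point): vertical hinge axis of the lock arm, at arm height (75 mm above the table), 110 mm along -y of the pocket's middle and practically on the front edge. Axes as the riser.
- lock_arm (a joint): angle of the steel lock arm about its upright hinge, rad: 0 along the edge over the pocket (pointing to the riser's +y), growing as it swings back over the deck (to the riser's +x), 1.571 when square to the edge; range 0 to 2.0. It stays where it is left (friction 0.08 N m). Arm 16 mm wide, 150 mm long, 70 to 80 mm above the table.
- lock_knob (a point): centre of the top of the upright round black knob on the lock arm, 75 mm from the hinge axis; the knob is 16 mm in diameter, 45 mm tall, from 80 to 125 mm above the table.
- holder: loose price holder (about 80 g), a flat upright plate 74 mm wide (its y), 95 mm high (its z). Origin at the middle of its lower edge. Lower 50 mm: grey tongue 6 mm thick (along its x); above it, from 50 to 95 mm height, a white card frame 12 mm thick, to be gripped across its thickness. Front and back are alike. It starts upright in the stand, its lower edge 8 mm above the table.
- stand: fixed wooden stand, 60 x 110 mm, 30 mm high, with a slot 8.5 mm by 84 mm along its y, 22 mm deep, that holds the price holder upright; origin at the centre of its underside.
- dropper0: dropper bottle, 25 mm in diameter, 78 mm tall, on the back of the deck, loose; origin at the centre of its underside. Leave alone.
- dropper1: as dropper0. Leave alone.
- dropper2: as dropper0. Leave alone.
- paint_jar: small jar, 48 mm in diameter, 50 mm tall, loose on the table; origin at the centre of its underside. Leave alone.
- tub: white open tub, 100 x 75 x 45 mm high, loose; origin at the centre of its underside. Leave alone.
- rinse_cup: white cup, 66 mm in diameter, 75 mm tall, loose; origin at the centre of its underside. Leave alone.
- carton: cardboard carton, 70 x 100 x 110 mm high, loose; origin at the centre of its underside. Leave alone.
There are look-alikes about, which are no part of the job. Leave any blue or purple look-alike of the holder alone.

How it is judged (in metres and radians):
On the way, in this order (a step that is already met when the one before it is completed fails the run):
1. the lock arm is swung back square to the riser's edge (within 10 degrees) (value of joint lock_arm between 1.4 and 1.74 rad), for 0.2 s.
2. the price holder is lifted out of the stand (height (world z) of holder above 0.045 m), for 0.1 s.
3. the holder's tongue is behind the lip (x of holder in the frame of pocket between -0.005 and 0.005 m and y of holder in the frame of pocket between -0.01 and 0.01 m and z of holder in the frame of pocket below -0.014 m), for 0.1 s.
At the end, for the whole second after the job is handed in: The holder stands upright in the pocket (within 8 degrees, 10 mm along the pocket, 5 mm across it), the sprung bar is kept pressed at least 6 of its 8 mm by the holder, the gripper's fingers are still on the holder, all at rest, and the lock arm is square to the edge within 10 degrees (all of step 1 and x of holder in the frame of pocket between -0.005 and 0.005 m and y of holder in the frame of pocket between -0.01 and 0.01 m and z of holder in the frame of pocket below -0.034 m and value of joint seat_bar above 0.006 m and contact force between the fingers and holder above 1 N and angle between the y axis of holder and the y axis of pocket, either way round below 0.12 rad and angle between holder's own z axis and vertical below 0.15 rad and linear speed of holder below 0.02 m/s); the arm keeps its last pose, push and grip.
It fails at once if a bottle or another bystander is shoved more than 30 mm or tipped over (distance of any of dropper0, dropper1, dropper2, paint_jar, tub, rinse_cup, carton from where it was at the start of the episode above 0.03 m or angle between any of dropper0, dropper1, dropper2, paint_jar, tub, rinse_cup, carton's own z axis and vertical above 0.5 rad).
It also fails if it takes over 58 s, if anything falls off the work surface, if the arm or the gripper's body presses on something with over 40 N, if the wrist force passes 120 N, or if a joint passes its speed limit or range.

ROBOT

A 6-joint arm with a two-finger parallel gripper is mounted at the origin on the work surface. World frame = base frame: x ahead of the robot, y to its left, z up, the work surface at z = 0. Lengths are in m, angles in degrees, forces in N, time in s.
With the tool pointing down it reaches from about 0.35 to 0.775 m from the base axis. Payload 7.3 kg.
Tool frame: the origin (TCP) lies midway between the tips of the shut fingers; the grasp point (between the pads) lies 19 mm behind it; z points along the fingers, y is the direction in which the jaws open and shut (so a half turn about z gives the same grasp; the last joint's range is limited). The gripper opens to 92 mm and grips with 3 to 60 N. Pads are 19 mm wide; open, the fingers measure 130 mm over their backs; the gripper's body (75 mm by 190 mm) begins 47 mm behind the grasp point.
Start: joints at [67.838, 19.595, 87.324, -0, 73.075, -8.365], TCP at [0.125, 0.51, 0.227] pointing down, gripper open.
Joint ranges: [-145.02, 145.02], [-44.19, 115.74], [2.07, 154.8], [-57.11, 237.11], [16.16, 152.29], [-177.93, 177.93]. Speed limits (degrees/s): [147.25, 147.25, 180, 180, 180, 180].

INTERFACE

Orientations are given as a 3x3 rotation matrix whose columns are the frame's x, y, z axes.
In Python, from plant import r gives the robot as it stands. The module is installed in compiled form; this text tells all that it offers.
- The arm moves only by the shell command python3 -m creep 'ROWS' [OPENING]. ROWS is a JSON object of lists of equal length, an entry for each row: "slide": the shift along the tool's x, y, z in cm, a list of three; "rotation": the turn, a rotation vector about the tool's x, y, z in rad, a list of three. A call has 1 to 20 rows; each row shifts and turns the pose as measured when the row begins, along the tool's axes as they then stand; what a row does not reach is not made up. A row lasts 1/8 s, in which the tool goes at most 62.5 mm and 10.7 degrees, less where a joint would pass 70% of its speed; a pose out of reach is approached as far as the arm can. A call is refused whole if a number of a shift passes 6.25 or a number of a turn 0.188, either way. A call with a gripper value outside its range is refused whole. OPENING is the closure, from 0 (fully open) to 1 (shut), set as the call begins (- or left out, the last holds). The fingers move at their own pace and stop on an object; the grip force is fixed at half the most. Time passes only in rows, so rows that do not move let the fingers close. It gives the time, the measured TCP pose, the force and the opening at its end, in the units of the state.
- r.get_state(): the state, without advancing time (a new reading comes with each control period).
- r.read_camera(name): name is "scene" or "top"; returns (picture, depth): 480x640x3 uint8, red, green, blue; 480x640 float32, m along the optical axis (not along the pixel's ray), 0 where there is no reading.
- r.camera_params(name): a dict with "camera_matrix" (3x3 intrinsics, pixels), "D" ([k1, k2, p1, p2, k3] as OpenCV has them; the pictures are not rectified), "R" (3x3) and "t" (3): a world point X has camera coordinates R X + t. Camera axes: x right, y down, z forward; pixel columns grow to the right and rows downward; lengths in m; the calibration is good to about 2 mm. A picture is of the moment at which its call begins. camera_params takes no time and is no camera call.
- r.close_job(): hands the job in, once; it reports no verdict.
The state is a dict: "clock": time; "joints": joint angles; "joint_vel": joint speeds; "joint_torque": joint torques, N m; "tcp_pos": TCP position; "tcp_rot": TCP orientation; "ft_force": force on the tool from outside, world axes, zero at the start; "torque": the same for the moment, N m; "finger_gap": finger opening in m.
Only numpy, scipy, OpenCV 4.12 (cv2) and the standard library are available. Lean on these libraries where they do the work, as an engineer would, in place of code of your own. Each camera call takes 0.05 s, during which the arm holds its last target. There are 200 camera calls.

## Working session

There is one attempt and no reset: what is moved stays moved. The work goes in short steps, Python scripts to look and compute and a shell command to move; the robot and the scene stay as the last step left them, time stands still between calls to the robot, and variables do not carry over. Pictures are saved under pics/ and viewed, about 8 in all and at most 12, crops included, and the job is handed in when it is done.

```bash
mkdir -p pics; cat > h.py <<'E'
import numpy as np, cv2
from plant import r
def snap(n,f):
    im,d=r.read_camera(n); cv2.imwrite('pics/'+f+'.png',im[:,:,::-1]); np.savez('pics/'+f,im=im,d=d); return im,d
def pts(n,uv,d):
    # pixel+depth -> world
    p=r.camera_params(n);K=np.array(p['camera_matrix']);R=np.array(p['R']);t=np.array(p['t'])
    uv=np.array(uv,float).reshape(-1,2)
    n_=cv2.undistortPoints(uv[:,None],K,np.array(p['D'])).reshape(-1,2)
    z=np.array([d[int(v),int(u)] for u,v in uv])
    return (np.c_[n_,np.ones(len(n_))]*z[:,None]-t)@R
def plane(n,uv,h):
    p=r.camera_params(n);K=np.array(p['camera_matrix']);R=np.array(p['R']);t=np.array(p['t'])
    uv=np.array(uv,float).reshape(-1,2)
    n_=cv2.undistortPoints(uv[:,None],K,np.array(p['D'])).reshape(-1,2)
    D=np.c_[n_,np.ones(len(n_))]@R; C=-R.T@t
    return C+D*((h-C[2])/D[:,2])[:,None]
E
python3 - <<'E'
from h import *
for n in('scene','top'):
    snap(n,n+'0'); p=r.camera_params(n); print(n,p['camera_matrix'],p['D'],-np.array(p['R']).T@p['t'],np.array(p['R'])[2])
s=r.get_state();print(s)
E
```

```text
scene [[559.34637887   0.         317.98550989]
 [  0.         559.34637887 238.83038723]
 [  0.           0.           1.        ]] [-0.06578905  0.          0.          0.          0.        ] [1.41184167 0.13204111 0.94227666] [-0.72123385 -0.10066514 -0.68533807]
top [[590.75581184   0.         316.49108374]
 [  0.         590.75581184 247.33952411]
 [  0.           0.           1.        ]] [-0.10593266  0.          0.          0.          0.        ] [0.35070843 0.02103827 1.35390029] [ 0.13123796 -0.00706775 -0.9913257 ]
{'clock': 0.1, 'joints': array([ 6.78371266e+01,  1.96336668e+01,  8.73690084e+01, -1.97245519e-03,
        7.30717597e+01, -8.36478219e+00]), 'joint_vel': array([ 0.0292785 , -0.0617524 , -0.12904186,  0.01370855,  0.02447645,
       -0.04350116]), 'joint_torque': array([ 2.10968596e-03, -4.31990504e+01, -2.44698966e+01,  7.19085149e-02,
        5.25523850e-02, -2.07569190e-05]), 'tcp_pos': array([0.12507387, 0.50954817, 0.22612011]), 'tcp_rot': array([[-9.71144586e-01,  2.38491052e-01, -4.59585416e-04],
       [ 2.38491444e-01,  9.71143838e-01, -1.21557178e-03],
       [ 1.56420551e-04, -1.29010314e-03, -9.99999156e-01]]), 'ft_force': array([ 0.04064568,  0.16375482, -0.39427744]), 'torque': array([-0.01294904,  0.03052716,  0.00110506]), 'finger_gap': 0.0915608471867233}
```

View pics/top0.png

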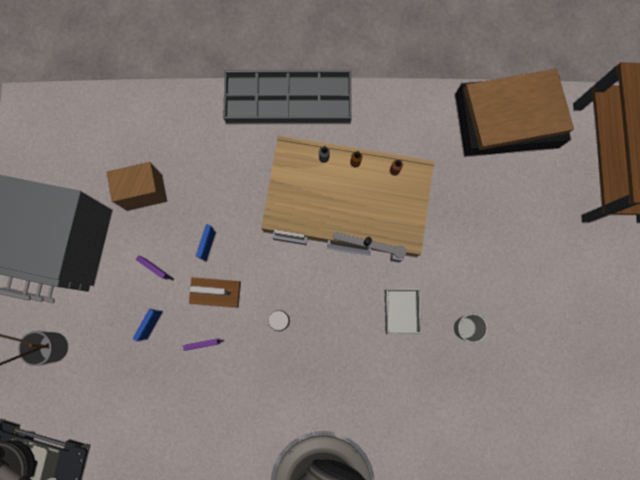

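View pics/scene0.png

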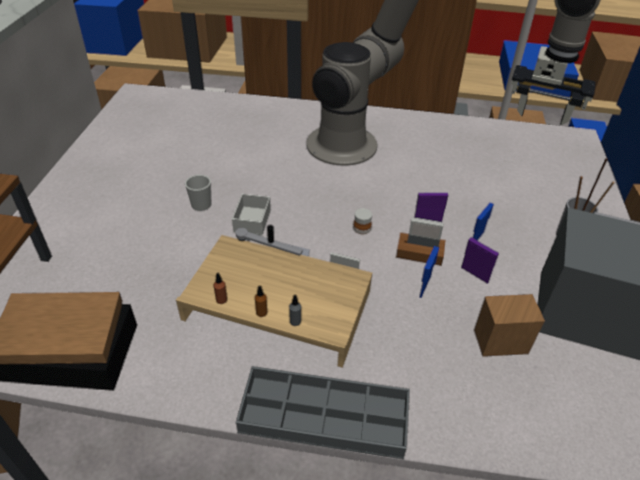

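The top view shows the riser at (350,195), with the lip at (349,243), knob at (367,241) and hinge at (398,254). The white holder is in the wooden stand at (212,291).

Candidates for the holder (top-view pixels): white in stand (212,291), blue (205,242) and (147,324), purple (154,267) and (202,344). I choose the white/grey one in the stand and check it in one crop.

```bash
python3 - <<'E'
from h import *
a=cv2.imread('pics/top0.png');b=cv2.imread('pics/scene0.png')
c1=cv2.resize(a[215:315,180:420],None,fx=3.3,fy=3.3,interpolation=cv2.INTER_CUBIC)
c2=cv2.resize(b[185:275,225:455],(792,310),interpolation=cv2.INTER_CUBIC)
cv2.imwrite('pics/crop1.png',np.vstack([cv2.resize(c1,(792,330))[:290],c2]))
for n in('top','scene'):
    z=np.load(f'pics/{n}0.npz');im=z['im'];d=z['d']
    v,u=np.mgrid[0:480,0:640]; uv=np.c_[u.ravel(),v.ravel()]
    P=pts(n,uv,d).reshape(480,640,3); np.save(f'pics/{n}P',P)
    sel=(P[...,0]>0.2)&(P[...,0]<.8)&(abs(P[...,1])<.45)
    def blob(m,name):
        k,l,st,ce=cv2.connectedComponentsWithStats(m.astype(np.uint8))
        for i in range(1,k):
            if st[i,4]>12:
                q=P[l==i]; print(n,name,st[i],ce[i].round(1),'med',np.median(q,0).round(3),'min',np.percentile(q,3,axis=0).round(3),'max',np.percentile(q,97,axis=0).round(3))
    blob(sel&(im.max(2)<50)&(P[...,2]>.03),'dark')
    blob(sel&(P[...,2]>.072),'high')
    hsv=cv2.cvtColor(im,cv2.COLOR_RGB2HSV)
    w=sel&(hsv[...,0]>8)&(hsv[...,0]<25)&(hsv[...,1]>70)&(P[...,2]>.015)
    blob(w,'wood')
    k,l,st,ce=cv2.connectedComponentsWithStats(w.astype(np.uint8))
    for i in range(1,k):
        if st[i,4]>300:
            cn,_=cv2.findContours((l==i).astype(np.uint8),0,2); 
            ap=cv2.boxPoints(cv2.minAreaRect(max(cn,key=len)));print(ap.round(1).tolist())
E
```

```text
top dark [463 126  58  28 544] [482.2 142.9] med [ 0.759 -0.349  0.064] min [ 0.747 -0.445  0.032] max [ 0.796 -0.333  0.081]
top dark [321 147   7   7  35] [324.1 150. ] med [ 0.724 -0.004  0.129] min [ 0.72  -0.011  0.118] max [0.727 0.002 0.142]
top dark [354 152   6   6  26] [356.7 154.7] med [ 0.713 -0.074  0.129] min [ 0.709 -0.079  0.122] max [ 0.717 -0.069  0.139]
top dark [320 155   9   7  38] [323.7 158.4] med [ 0.716 -0.005  0.09 ] min [ 0.714 -0.013  0.069] max [0.719 0.004 0.106]
top dark [352 161   8   5  19] [354.9 163.6] med [ 0.706 -0.072  0.083] min [ 0.541 -0.08   0.072] max [ 0.708 -0.026  0.676]
top dark [396 161   5   6  25] [398.1 163. ] med [ 0.695 -0.163  0.129] min [ 0.692 -0.167  0.12 ] max [ 0.699 -0.159  0.14 ]
top dark [152 166  13  34 172] [157.9 183.6] med [0.666 0.368 0.064] min [0.638 0.363 0.033] max [0.697 0.374 0.099]
top dark [391 168   8   6  27] [393.6 171.2] med [ 0.688 -0.158  0.087] min [ 0.685 -0.166  0.074] max [ 0.695 -0.153  0.1  ]
top dark [119 194  38  14 157] [138.4 200. ] med [0.628 0.411 0.069] min [0.62  0.375 0.031] max [0.636 0.4
[... 6431 characters left out ...]
0.389  0.101] min [ 0.754 -0.446  0.078] max [ 0.799 -0.349  0.104]
scene wood [ 475  295   58   59 2734] [503.9 322.7] med [0.691 0.402 0.098] min [0.636 0.364 0.02 ] max [0.707 0.447 0.113]
[[396.20001220703125, 253.8000030517578], [400.1000061035156, 232.3000030517578], [433.0, 238.3000030517578], [429.0, 259.70001220703125]]
[[172.0, 313.79998779296875], [198.60000610351562, 222.3000030517578], [373.20001220703125, 273.0], [346.70001220703125, 364.5]]
[[64.4000015258789, 305.29998779296875], [71.69999694824219, 279.0], [125.0, 294.0], [117.69999694824219, 320.20001220703125]]
[[473.5, 296.5], [531.0, 293.8999938964844], [533.5999755859375, 350.79998779296875], [476.1000061035156, 353.5]]
```

View pics/crop1.png

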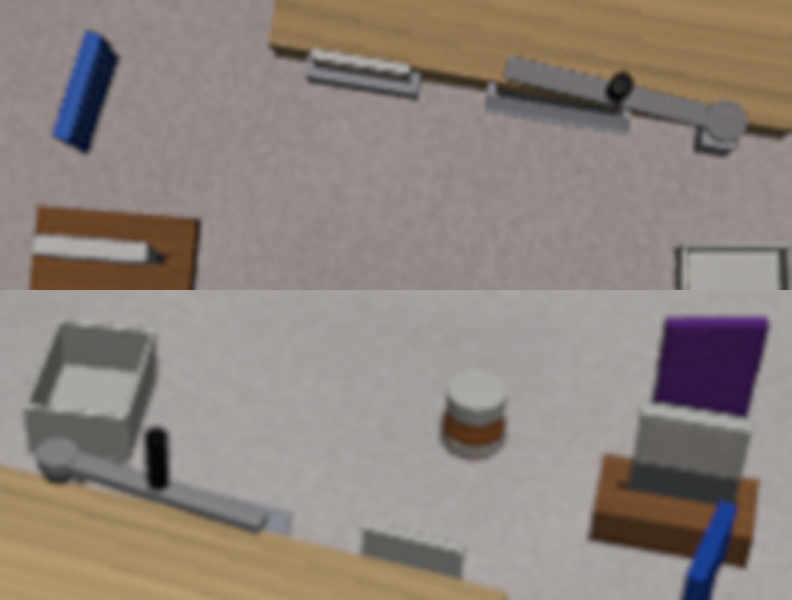

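The crop shows the white-and-grey holder in the wooden stand, with the purple one behind it in the scene view. It also shows the lock arm over the pocket, with its black knob. Next I work out the frames.

```bash
cat > fr.py <<'E'
from h import *
def rect(q):
    (c,s,a)=cv2.minAreaRect((q[:,:2]*1000).astype(np.float32)); return np.round(c,1),np.round(s,1),round(a,2)
if __name__=='__main__':
  for n in('top','scene'):
    z=np.load(f'pics/{n}0.npz');im=z['im'];P=np.load(f'pics/{n}P.npy')
    hsv=cv2.cvtColor(im,cv2.COLOR_RGB2HSV)
    bx=lambda a,b,c,d,e,f:(P[...,0]>a)&(P[...,0]<b)&(P[...,1]>c)&(P[...,1]<d)&(P[...,2]>e)&(P[...,2]<f)
    w=bx(.45,.8,-.27,.15,.056,.064)&(hsv[...,0]>8)&(hsv[...,0]<25)&(hsv[...,1]>70)
    w=cv2.morphologyEx(w.astype(np.uint8),cv2.MORPH_OPEN,np.ones((3,3)))>0
    q=P[w];c,s,a=rect(q);print(n,'deck',c,s,a, 'boxpts',cv2.boxPoints((c,s,a)).round(1).tolist())
    q=P[bx(.40,.45,.19,.29,.096,.11)];print('holder top',len(q),rect(q),q.mean(0).round(4))
    q=P[bx(.38,.47,.18,.31,.027,.033)];print('stand',len(q),rect(q))
    q=P[bx(.5,.56,-.12,-.07,.1,.13)&(im.max(2)<60)];print('knob',len(q),rect(q),q[q[:,2]>.12].mean(0).round(4))
    q=P[bx(.45,.6,-.2,-.0,.076,.086)];print('arm',len(q),rect(q),q.mean(0).round(4))
    q=P[bx(.45,.6,-.2,.02,.054,.067)&(hsv[...,1]<50)];print('lip',len(q),rect(q),q.mean(0).round(4))
    q=P[bx(.52,.58,.02,.12,.077,.09)];print('label',len(q),rect(q),q.mean(0).round(4))
E
python3 fr.py
```

```text
top deck [639.5 -58.5] [359.6 209.3] 80.55 boxpts [[506.70001220703125, -218.6999969482422], [713.2000122070312, -253.0], [772.2999877929688, 101.69999694824219], [565.7999877929688, 136.0]]
holder top 205 (array([424.8, 245.4]), array([73.1, 12.9]), 85.67) [0.4246 0.2449 0.1021]
stand 740 (array([424.5, 242.3]), array([108.5,  60.2]), 85.63)
knob 42 (array([528. , -96.2]), array([13.4, 12.7]), 39.84) [ 0.5286 -0.0957  0.1248]
arm 503 (array([ 530.2, -104.3]), array([163.1,  27.5]), 74.0) [ 0.5258 -0.1083  0.0801]
lip 213 (array([511., -95.]), array([170.3,  17.9]), 78.06) [ 0.5136 -0.0741  0.0596]
label 95 (array([549.7,  72.9]), array([64.5,  7.1]), 81.27) [0.5499 0.0734 0.0824]
scene deck [643.7 -60.5] [359.6 220. ] 80.45 boxpts [[505.3999938964844, -219.60000610351562], [722.2999877929688, -256.1000061035156], [782.0, 98.5999984741211], [565.0999755859375, 135.10000610351562]]
holder top 205 (array([427.6, 244.3]), array([74.1, 18.8]), 85.04) [0.43   0.2439 0.1021]
stand 418 (array([428.9, 241.3]), array([110.6,  66.8]), 84.17)
knob 61 (array([534.6, -96.9]), array([14.4,  9.8]), 13.46) [ 0.5358 -0.096   0.125 ]
arm 449 (array([ 532.8, -105.6]), array([163.2,  29.6]), 72.76) [ 0.5314 -0.1065  0.0811]
lip 74 (array([522.2, -87.1]), array([213.2,  23.8]), 82.1) [ 0.5245 -0.0502  0.0605]
label 123 (array([554.1,  70.4]), array([64.8, 10.6]), 79.6) [0.5542 0.0705 0.0827]
```

Both views agree. The riser yaw is about -9.5°, with the pocket at about (0.528, -0.061) and the hinge at about (0.514, -0.170). The knob is at about (0.531, -0.096); it should be 75 mm from the hinge and measures 75.4 mm. The holder is at about (0.426, 0.245), heading 85.3°, with its top at 0.102 m. First I turn the jaws along riser x, then go above the knob.

```bash
python3 -m creep '{"slide":[[0,0,0],[0,0,0],[0,0,0],[0,0,0],[0,0,0],[0,0,0],[0,0,0],[0,0,0],[0,0,0]],"rotation":[[0,0,0.187],[0,0,0.187],[0,0,0.187],[0,0,0.187],[0,0,0.187],[0,0,0.187],[0,0,0.187],[0,0,0.187],[0,0,0]]}' 0.3
python3 -m creep '{"slide":[[-3.8,3.6,0],[-3.8,3.6,0],[-3.8,3.6,0],[-3.8,3.6,0],[-3.8,3.6,0],[-3.8,3.6,0],[-3.8,3.6,0],[-3.8,3.6,0],[-3.8,3.6,0],[-3.8,3.6,0],[-3.8,3.6,0],[-3.8,3.6,0],[0,0,0]],"rotation":[[0,0,0],[0,0,0],[0,0,0],[0,0,0],[0,0,0],[0,0,0],[0,0,0],[0,0,0],[0,0,0],[0,0,0],[0,0,0],[0,0,0],[0,0,0]]}'
cat > go.py <<'E'
# remaining shift in tool axes (cm) to a world target (m) and turn about tool z to a jaw heading (deg)
import sys; from h import *
x,y,z,h=map(float,sys.argv[1:5]); s=r.get_state(); R=s['tcp_rot']
print('t',s['clock'],'pos',s['tcp_pos'].round(4),'slide cm',(R.T@(np.array([x,y,z])-s['tcp_pos'])*100).round(2),'rotz',round(np.radians((np.degrees(np.arctan2(R[1,1],R[0,1]))-h)),4),'tilt',R[:2,2].round(4),'F',s['ft_force'].round(1),'gap',round(s['finger_gap'],4))
E
python3 go.py .531 -.0965 .15 -9.5
```

```text
clock: 1.23
tcp_pos: [0.1241, 0.5073, 0.2222]
tcp_rot: [[0.173, 0.985, -0.004], [0.985, -0.173, -0.01], [-0.01, -0.002, -1.0]]
ft_force: [0.0, -0.4, 0.6]
finger_gap: 0.0643
clock: 2.85
tcp_pos: [0.4946, -0.0237, 0.2246]
tcp_rot: [[0.112, 0.994, -0.002], [0.994, -0.112, -0.009], [-0.009, -0.001, -1.0]]
ft_force: [0.3, -0.0, -0.8]
finger_gap: 0.0643
t 2.85 pos [ 0.4946 -0.0237  0.2246] slide cm [-6.75  4.44  7.52] rotz 0.0534 tilt [-0.0018 -0.0089] F [ 0.3 -0.  -0.8] gap 0.0643
```

```bash
python3 -m creep '{"slide":[[-3.4,2.2,0],[-3.4,2.2,0],[0,0,3.7],[0,0,3.7],[0,0,0]],"rotation":[[0,0,0.0534],[0,-0.009,0],[0,0,0],[0,0,0],[0,0,0]]}'
python3 go.py .531 -.0965 .092 -9.5
python3 - <<'E'
from h import *
im,d=snap('top','top1'); im2,d2=snap('scene','scene1')
cv2.imwrite('pics/v1.png',np.hstack([cv2.resize(im[200:300,300:433,::-1],(399,300)),cv2.resize(im2[170:270,200:333,::-1],(399,300))]))
E
```

```text
clock: 3.48
tcp_pos: [0.5276, -0.097, 0.1493]
tcp_rot: [[0.149, 0.989, -0.005], [0.989, -0.149, -0.016], [-0.016, -0.003, -1.0]]
ft_force: [0.1, -0.2, 0.1]
finger_gap: 0.0644
t 3.475 pos [ 0.5276 -0.097   0.1493] slide cm [0.2  0.35 5.73] rotz 0.0164 tilt [-0.0052 -0.0159] F [ 0.1 -0.2  0.1] gap 0.0644
```

View pics/v1.png

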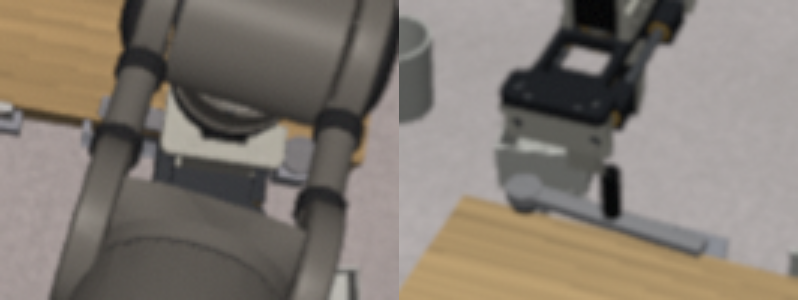

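The scene crop shows the gripper's fingers at about (545,165), left of the knob at (611,195). I compare that with the projected TCP before going down.

```bash
python3 - <<'E'
from h import *
s=r.get_state();X=s['tcp_pos'];R=s['tcp_rot'];print(R.round(3))
for n in('top','scene'):
    p=r.camera_params(n)
    for Y in (X,X+R[:,1]*.032,X-R[:,1]*.032,X-R[:,2]*.066,[.531,-.0965,.125]):
        print(n,cv2.projectPoints(np.array([Y],float),cv2.Rodrigues(np.array(p['R']))[0],np.array(p['t']),np.array(p['camera_matrix']),np.array(p['D']))[0].ravel().round(1))
z=np.load('pics/scene1.npz');d=z['d']
for uv in [(382,225),(374,222),(390,222),(404,235),(380,232),(384,215)]:
    pass
v,u=np.mgrid[205:240:5,225:275:4];uv=np.c_[u.ravel(),v.ravel()]
for a,b in zip(uv,pts('scene',uv,d)):
    if b[2]>.1: print(a,b.round(3))
E
```

```text
[[ 0.15   0.989  0.001]
 [ 0.989 -0.15  -0.018]
 [-0.018  0.003 -1.   ]]
top [369.9 237.7]
top [372.  222.6]
top [367.8 253. ]
top [372.6 232.8]
top [368.1 239. ]
scene [269.4 216.5]
scene [263.9 225.9]
scene [274.7 207.4]
scene [268.7 192.4]
scene [270.3 226.4]
[237 205] [ 0.618 -0.138  0.251]
[241 205] [ 0.619 -0.129  0.253]
[245 205] [ 0.619 -0.121  0.254]
[249 205] [ 0.624 -0.112  0.26 ]
[253 205] [ 0.623 -0.104  0.26 ]
[257 205] [ 0.625 -0.096  0.263]
[261 205] [ 0.62  -0.089  0.26 ]
[265 205] [ 0.62  -0.082  0.261]
[269 205] [ 0.62  -0.074  0.262]
[273 205] [ 0.595 -0.072  0.241]
[237 210] [ 0.61  -0.141  0.231]
[241 210] [ 0.611 -0.133  0.233]
[245 210] [ 0.613 -0.124  0.236]
[249 210] [ 0.62  -0.114  0.243]
[253 210] [ 0.621 -0.106  0.246]
[257 210] [ 0.624 -0.097  0.249]
[261 210] [ 0.627 -0.088  0.253]
[265 210] [ 0.626 -0.081  0.253]
[269 210] [ 0.625 -0.073  0.254]
[273 210] [ 0.598 -0.072  0.231]
[241 215] [ 0.612 -0.133  0.221]
[245 215] [ 0.61  -0.126  0.22 ]
[249 215] [ 0.613 -0.117  0.224]
[253 215] [ 0.615 -0.108  0.228]
[257 215] [ 0.617 -0.1    0.231]
[261 215] [ 0.619 -0.091  0.233]
[265 215] [ 0.618 -0.083  0.234]
[269 215] [ 0.62  -0.075  0.237]
[257 220] [ 0.577 -0.112  0.181]
[261 220] [ 0.617 -0.092  0.219]
[265 220] [ 0.62  -0.083  0.223]
[269 220] [ 0.62  -0.075  0.224]
[257 225] [ 0.575 -0.113  0.166]
[261 225] [ 0.577 -0.104  0.168]
[265 225] [ 0.58  -0.095  0.173]
[269 225] [ 0.53  -0.1    0.128]
[273 225] [ 0.528 -0.091  0.128]
[269 230] [ 0.538 -0.098  0.121]
[273 230] [ 0.533 -0.09   0.118]
[269 235] [ 0.535 -0.099  0.103]
[273 235] [ 0.536 -0.09   0.105]
```

The fingers straddle the knob line: finger back at (0.577, -0.104), TCP y consistent. The offset I saw was only the gripper's body above. I correct, go down and grip.

```bash
python3 -m creep '{"slide":[[0.2,0.35,0],[0,0,2.0],[0,0,2.0],[0,0,1.6],[0,0,0]],"rotation":[[0,0.018,0.01],[0,0,0],[0,0,0],[0,0,0],[0,0,0]]}'
python3 go.py .531 -.0965 .092 -9.5
python3 -m creep '{"slide":[[0,0,0],[0,0,0],[0,0,0],[0,0,0],[0,0,0],[0,0,0]],"rotation":[[0,0,0],[0,0,0],[0,0,0],[0,0,0],[0,0,0],[0,0,0]]}' 1
python3 go.py .531 -.0965 .092 -9.5
```

```text
clock: 4.2
tcp_pos: [0.5391, -0.096, 0.1024]
tcp_rot: [[0.157, 0.987, 0.018], [0.988, -0.157, -0.001], [0.002, 0.018, -1.0]]
ft_force: [-0.4, -0.2, 0.4]
finger_gap: 0.0641
t 4.2 pos [ 0.5391 -0.096   0.1024] slide cm [-0.18 -0.81  1.03] rotz 0.0078 tilt [ 0.0176 -0.001 ] F [-0.4 -0.2  0.4] gap 0.0641
clock: 4.95
tcp_pos: [0.5397, -0.0963, 0.1046]
tcp_rot: [[0.157, 0.987, 0.02], [0.988, -0.157, -0.002], [0.001, 0.02, -1.0]]
ft_force: [-0.1, -0.5, -0.1]
finger_gap: 0.0152
t 4.95 pos [ 0.5397 -0.0963  0.1046] slide cm [-0.16 -0.88  1.24] rotz 0.0082 tilt [ 0.0197 -0.0018] F [-0.1 -0.5 -0.1] gap 0.0152
```

Gripped the knob (gap 15 mm). Now I swing along the arc in tool axes (x = riser y, y = riser x).

```bash
python3 -m creep '{"slide":[[-0.35,1.33,0],[-0.55,1.18,0],[-0.75,1.07,0],[-0.93,0.93,0],[0,0,0]],"rotation":[[0,0,0],[0,0,0],[0,0,0],[0,0,0],[0,0,0]]}'
python3 go.py .5884 -.1824 .1 -9.5
```

```text
clock: 5.58
tcp_pos: [0.5756, -0.1253, 0.1044]
tcp_rot: [[0.16, 0.987, 0.007], [0.987, -0.16, 0.007], [0.008, 0.005, -1.0]]
ft_force: [-1.0, 0.7, 2.5]
finger_gap: 0.0151
t 5.575 pos [ 0.5756 -0.1253  0.1044] slide cm [-5.43  2.17  0.41] rotz 0.0055 tilt [0.0066 0.0069] F [-1.   0.7  2.5] gap 0.0151
```

```bash
python3 -m creep '{"slide":[[-1.13,0.81,0],[-1.13,0.66,0],[-1.23,0.44,0],[-1.03,0.2,0],[-0.9,0.06,0],[0,0,0]],"rotation":[[0,0,0],[0,0,0],[0,0,0],[0,0,0],[0,0,0],[0,0,0]]}'
python3 go.py .5884 -.1824 .1 -9.5
```

```text
clock: 6.32
tcp_pos: [0.5868, -0.1772, 0.1043]
tcp_rot: [[0.16, 0.987, 0.003], [0.987, -0.16, 0.016], [0.016, 0.001, -1.0]]
ft_force: [-0.7, 1.6, 0.4]
finger_gap: 0.0149
t 6.325 pos [ 0.5868 -0.1772  0.1043] slide cm [-0.5   0.24  0.42] rotz 0.0056 tilt [0.0033 0.0161] F [-0.7  1.6  0.4] gap 0.0149
```

```bash
python3 -m creep '{"slide":[[-0.45,0,0],[0,0,0]],"rotation":[[0,0,0],[0,0,0]]}'
python3 go.py .5884 -.1824 .1 -9.5
python3 -m creep '{"slide":[[0,0,0],[0,0,0],[0,0,0],[0,0,-4],[0,0,-4],[0,0,-4]],"rotation":[[0,0,0],[0,0,0],[0,0,0],[0,0,0],[0,0,0],[0,0,0]]}' 0.5
python3 go.py .426 .245 .2 -4.7
```

```text
clock: 6.58
tcp_pos: [0.5863, -0.1812, 0.1043]
tcp_rot: [[0.159, 0.987, 0.004], [0.987, -0.159, 0.016], [0.017, 0.001, -1.0]]
ft_force: [-0.4, 2.2, 0.9]
finger_gap: 0.0149
t 6.575 pos [ 0.5863 -0.1812  0.1043] slide cm [-0.09  0.23  0.43] rotz 0.0059 tilt [0.0039 0.0163] F [-0.4  2.2  0.9] gap 0.0149
clock: 7.32
tcp_pos: [0.584, -0.1841, 0.223]
tcp_rot: [[0.158, 0.987, -0.004], [0.987, -0.158, 0.016], [0.015, -0.007, -1.0]]
ft_force: [0.8, -0.8, -0.1]
finger_gap: 0.046
t 7.325 pos [ 0.584  -0.1841  0.223 ] slide cm [ 39.83 -22.36   3.07] rotz -0.0766 tilt [-0.0044  0.0162] F [ 0.8 -0.8 -0.1] gap 0.046
```

```bash
python3 -m creep '{"slide":[[0,0,0],[4.3,-2.45,0],[4.3,-2.45,0],[4.3,-2.45,0],[4.3,-2.45,0],[4.3,-2.45,0],[4.3,-2.45,0],[4.3,-2.45,0],[4.3,-2.45,0],[4.3,-2.45,0],[0,0,0]],"rotation":[[0,-0.016,-0.077],[0,0,0],[0,0,0],[0,0,0],[0,0,0],[0,0,0],[0,0,0],[0,0,0],[0,0,0],[0,0,0],[0,0,0]]}'
python3 go.py .426 .245 .13 -4.7
python3 - <<'E'
from h import *
from fr import rect
im,d=snap('top','top2'); im2,d2=snap('scene','scene2')
for n,dd,i in(('top',d,im),('scene',d2,im2)):
    v,u=np.mgrid[0:480,0:640]
    P=pts(n,np.c_[u.ravel(),v.ravel()],dd).reshape(480,640,3)
    q=P[(P[...,0]>.48)&(P[...,0]<.7)&(P[...,1]<-.12)&(P[...,1]>-.25)&(P[...,2]>.076)&(P[...,2]<.086)]
    print(n,len(q),rect(q))
    k=P[(P[...,0]>.48)&(P[...,0]<.66)&(P[...,1]<-.12)&(P[...,1]>-.25)&(P[...,2]>.1)&(P[...,2]<.13)]
    print('knob',len(k),k.mean(0).round(4) if len(k) else 0)
cv2.imwrite('pics/v2.png',np.hstack([cv2.resize(im[200:350,180:430,::-1],(400,240)),cv2.resize(im2[150:300,210:460,::-1],(400,240))]))
E
```

```text
clock: 8.7
tcp_pos: [0.3917, 0.2279, 0.2252]
tcp_rot: [[0.08, 0.997, 0.008], [0.997, -0.08, -0.006], [-0.006, 0.008, -1.0]]
ft_force: [0.2, -0.0, -0.0]
finger_gap: 0.046
t 8.7 pos [0.3917 0.2279 0.2252] slide cm [2.03 3.2  9.54] rotz 0.0015 tilt [ 0.0076 -0.0062] F [ 0.2 -0.  -0. ] gap 0.046
top 494 (array([ 598.3, -176.7]), array([200.8,  45. ]), 1.28)
knob 62 [ 0.5838 -0.1789  0.1206]
scene 401 (array([ 600.2, -176.2]), array([199.8,  43.6]), 0.88)
knob 93 [ 0.591  -0.1789  0.1169]
```

View pics/v2.png

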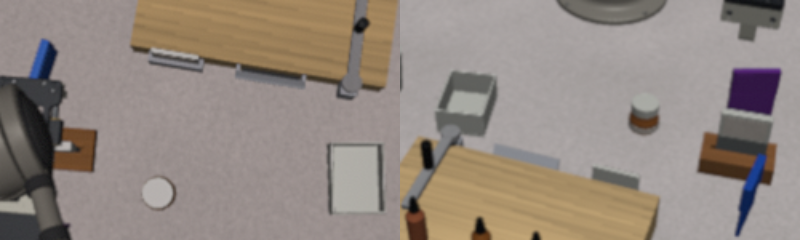

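The lock arm points back over the deck, with the knob at (0.5875, -0.179), and the bottles are untouched. The lip is now unobstructed, so I measure the pocket.

```bash
python3 - <<'E'
from h import *
from fr import rect
for n in('top','scene'):
    z=np.load(f'pics/{n}2.npz');im=z['im'];d=z['d']
    v,u=np.mgrid[0:480,0:640]
    P=pts(n,np.c_[u.ravel(),v.ravel()],d).reshape(480,640,3);hsv=cv2.cvtColor(im,cv2.COLOR_RGB2HSV)
    a=P[(P[...,0]>.54)&(P[...,0]<.65)&(P[...,1]<-.14)&(P[...,1]>-.22)&(P[...,2]>.076)&(P[...,2]<.084)]
    l=cv2.fitLine((a[:,:2]*1000).astype(np.float32),cv2.DIST_L2,0,.1,.1).ravel();print(n,'arm heading',np.degrees(np.arctan(l[1]/l[0])),a.mean(0).round(4))
    xr=np.array([.986,-.165]);yr=np.array([.165,.986]);o=np.array([.5326,-.0615])
    X=(P[...,:2]-o)@xr;Y=(P[...,:2]-o)@yr
    m=(X>-.035)&(X<.0)&(abs(Y)<.07)&(P[...,2]>.052)&(P[...,2]<.07)&(hsv[...,1]<60)
    print('lip',m.sum(),[np.percentile(w[m]*1000,[2,25,50,75,98]).round(1).tolist() for w in(X,Y,P[...,2])])
    w=(X>-.02)&(X<.03)&(abs(Y)<.04)&(P[...,2]>.055)&(P[...,2]<.066)&(hsv[...,1]>70)
    print('edge min X by y',[ (np.percentile(X[w&(abs(Y-y)<.008)],2)*1000).round(1) for y in(-.03,-.015,0,.015,.03)])
    yy=np.unique(np.nonzero(m)[0]);
    np.save(f'pics/lip{n}',P[m])
E
```

```text
top arm heading -8.708364 [ 0.5954 -0.1814  0.0798]
lip 202 [[-21.0, -19.2, -16.2, -13.2, -9.6], [-47.0, -25.7, -2.7, 23.3, 46.6], [52.2, 55.9, 58.9, 61.9, 65.9]]
edge min X by y [np.float64(0.9), np.float64(0.3), np.float64(0.4), np.float64(0.2), np.float64(0.6)]
scene arm heading -9.470142 [ 0.5968 -0.1799  0.0806]
lip 265 [[-18.5, -14.5, -12.1, -9.3, -5.0], [-47.1, -24.5, -0.3, 23.4, 45.4], [52.6, 56.4, 58.8, 61.8, 65.5]]
edge min X by y [np.float64(5.3), np.float64(4.7), np.float64(4.6), np.float64(4.6), np.float64(4.3)]
```

```bash
python3 -m creep '{"slide":[[2.0,3.2,0],[0,0,3.5],[0,0,3.5],[0,0,2.4],[0,0,0]],"rotation":[[0,0.006,0],[0.008,0,0],[0,0,0],[0,0,0],[0,0,0]]}'
python3 go.py .426 .245 .064 -4.7
```

```text
clock: 9.43
tcp_pos: [0.4335, 0.2364, 0.1295]
tcp_rot: [[0.093, 0.996, 0.004], [0.996, -0.093, -0.001], [-0.001, 0.004, -1.0]]
ft_force: [-0.5, -0.2, -0.2]
finger_gap: 0.0456
t 9.425 pos [0.4335 0.2364 0.1295] slide cm [ 0.79 -0.86  6.54] rotz -0.0111 tilt [ 0.0042 -0.0015] F [-0.5 -0.2 -0.2] gap 0.0456
```

```bash
python3 -m creep '{"slide":[[0.8,-0.7,0],[0,0,0],[0,0,2.2],[0,0,2.2],[0,0,2.2],[0,0,0]],"rotation":[[0,0,-0.011],[0,0,0],[0,0,0],[0,0,0],[0,0,0],[0,0,0]]}'
python3 go.py .427 .245 .064 -4.7
```

```text
clock: 10.18
tcp_pos: [0.4323, 0.2464, 0.0685]
tcp_rot: [[0.082, 0.997, 0.017], [0.997, -0.082, 0.003], [0.004, 0.016, -1.0]]
ft_force: [-0.6, -0.7, 0.2]
finger_gap: 0.0459
t 10.175 pos [0.4323 0.2464 0.0685] slide cm [-0.18 -0.53  0.44] rotz 0.0002 tilt [0.0167 0.0028] F [-0.6 -0.7  0.2] gap 0.0459
```

```bash
python3 -m creep '{"slide":[[-0.15,-0.45,0.4],[0,0,0]],"rotation":[[0.016,0,0],[0,0,0]]}'
python3 go.py .427 .245 .064 -4.7
python3 -m creep '{"slide":[[0,0,0],[0,0,0],[0,0,0],[0,0,0]],"rotation":[[0,0,0],[0,0,0],[0,0,0],[0,0,0]]}' 1
python3 go.py .427 .245 .064 -4.7
```

```text
clock: 10.42
tcp_pos: [0.4287, 0.2458, 0.0663]
tcp_rot: [[0.081, 0.997, 0.003], [0.997, -0.081, 0.005], [0.006, 0.003, -1.0]]
ft_force: [0.9, 0.2, 0.2]
finger_gap: 0.0464
t 10.425 pos [0.4287 0.2458 0.0663] slide cm [-0.1  -0.16  0.23] rotz 0.0007 tilt [0.0031 0.0055] F [0.9 0.2 0.2] gap 0.0464
clock: 10.92
tcp_pos: [0.4287, 0.2461, 0.0676]
tcp_rot: [[0.081, 0.997, 0.004], [0.997, -0.081, 0.006], [0.006, 0.003, -1.0]]
ft_force: [-7.3, 4.0, 5.3]
finger_gap: 0.0116
t 10.925 pos [0.4287 0.2461 0.0676] slide cm [-0.13 -0.16  0.36] rotz 0.0006 tilt [0.0037 0.0062] F [-7.3  4.   5.3] gap 0.0116
```

Gripped at 11.6 mm (frame is 12 mm). Now lift.

```bash
python3 -m creep '{"slide":[[0,0,-1],[0,0,-2],[0,0,-2],[0,0,-4],[0,0,-5],[0,0,0]],"rotation":[[0,0,0],[0,0,0],[0,0,0],[0,0,0],[0,0,0],[0,0,0]]}'
python3 - <<'E'
from h import *
im,d=snap('top','top3'); im2,d2=snap('scene','scene3')
s=r.get_state()['tcp_pos']
for n,dd in(('scene',d2),('top',d)):
    v,u=np.mgrid[0:480,0:640];P=pts(n,np.c_[u.ravel(),v.ravel()],dd).reshape(480,640,3)
    im_=im2 if n=='scene' else im; sat=cv2.cvtColor(im_,cv2.COLOR_RGB2HSV)[...,1]
    D=P-s
    q=D[(abs(D[...,0])<.02)&(abs(D[...,1])<.06)&(D[...,2]>-.07)&(D[...,2]<.0)&(sat<60)]
    print(n,len(q),'y',np.percentile(q[:,1],[1,99]).round(4),'z',np.percentile(q[:,2],[1,50,99]).round(4),'x',np.percentile(q[:,0],[5,50,95]).round(4))
    for a,b in((-.06,-.045),(-.045,-.03),(-.03,-.015),(-.015,0)):
        w=q[(q[:,2]>a)&(q[:,2]<b)]; print(a,len(w),np.percentile(w[:,1],[3,97]).round(4) if len(w) else '',np.median(w[:,0]).round(4) if len(w) else '')
cv2.imwrite('pics/v3.png',cv2.resize(im2[120:280,340:500,::-1],(560,560)))
E
python3 go.py .530 -.061 .17 -9.5
```

```text
clock: 11.68
tcp_pos: [0.4291, 0.2451, 0.2143]
tcp_rot: [[0.081, 0.997, 0.007], [0.997, -0.081, 0.006], [0.007, 0.006, -1.0]]
ft_force: [0.4, 0.2, -1.0]
finger_gap: 0.012
scene 656 y [-0.0383  0.0346] z [-0.0563 -0.0291 -0.0005] x [-0.0004  0.0042  0.0093]
-0.06 130 [-0.0371  0.0323] 0.0035
-0.045 182 [-0.0366  0.0326] 0.004
-0.03 190 [-0.0368  0.0331] 0.0037
-0.015 154 [-0.0364  0.0335] 0.0059
top 9 y [-0.0367 -0.0352] z [-0.0421 -0.0123 -0.0013] x [-0.0051 -0.0025  0.0003]
-0.06 0  
-0.045 2 [-0.0367 -0.0356] -0.0029
-0.03 2 [-0.0356 -0.0355] -0.0029
-0.015 5 [-0.0363 -0.0352] -0.0024
t 11.775 pos [0.4269 0.2443 0.2105] slide cm [-29.6   12.76   3.93] rotz 0.0844 tilt [-0.0006  0.0036] F [ 0.3 -0.2 -0.4] gap 0.0119
```

View pics/v3.png

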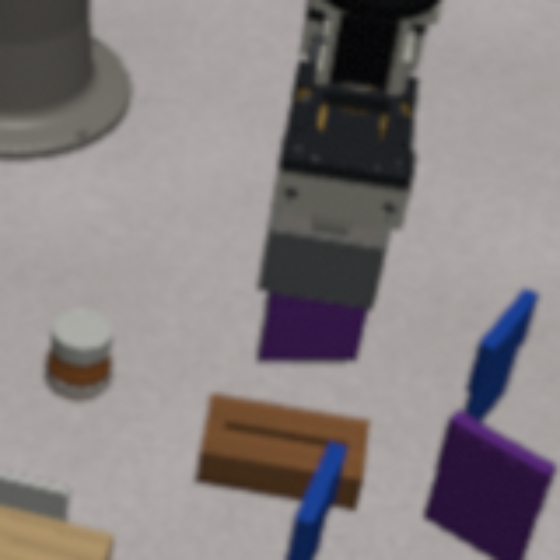

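The holder hangs upright in the grip, and the stand is empty at (283,450) in the crop. The holder's middle is about 1.5–2 mm off the TCP along tool -x. Next I carry it above the pocket.

```bash
python3 -m creep '{"slide":[[0,0,0],[-2.9,1.0,0],[-3.2,1.1,0],[-3.2,1.1,0],[-3.2,1.1,0],[-3.2,1.1,0],[-3.2,1.1,0],[-3.2,1.1,0],[-3.2,1.1,0],[0,0,0]],"rotation":[[0,0,0.084],[0,0,0],[0,0,0],[0,0,0],[0,0,0],[0,0,0],[0,0,0],[0,0,0],[0,0,0],[0,0,0]]}'
python3 go.py .527 -.0585 .145 -9.5
```

```text
clock: 13.02
tcp_pos: [0.4634, -0.0283, 0.1942]
tcp_rot: [[0.166, 0.986, -0.03], [0.986, -0.166, 0.002], [-0.003, -0.03, -1.0]]
ft_force: [-0.5, 0.5, -0.4]
finger_gap: 0.012
t 13.025 pos [ 0.4634 -0.0283  0.1942] slide cm [-1.9   6.92  4.72] rotz -0.0009 tilt [-0.0301  0.0019] F [-0.5  0.5 -0.4] gap 0.012
```

```bash
python3 -m creep '{"slide":[[-0.8,3.4,0],[-0.8,3.3,0],[0,0,2.3],[0,0,2],[0,0,0]],"rotation":[[-0.03,0,0],[0,0,0],[0,0,0],[0,0,0],[0,0,0]]}'
python3 go.py .527 -.0585 .145 -9.5
```

```text
clock: 13.65
tcp_pos: [0.5247, -0.0518, 0.1432]
tcp_rot: [[0.165, 0.986, -0.011], [0.986, -0.165, 0.001], [-0.001, -0.011, -1.0]]
ft_force: [1.0, 0.1, -1.8]
finger_gap: 0.0116
t 13.65 pos [ 0.5247 -0.0518  0.1432] slide cm [-0.62  0.34 -0.19] rotz 0.0001 tilt [-0.0112  0.0012] F [ 1.   0.1 -1.8] gap 0.0116
```

```bash
python3 -m creep '{"slide":[[-0.6,0.3,0],[0,0,0]],"rotation":[[-0.011,0,0],[0,0,0]]}'
python3 go.py .527 -.0585 .145 -9.5
cat > chk.py <<'E'
import sys; from h import *
k=sys.argv[1]
xr=np.array([.986,-.165]);yr=np.array([.165,.986]);o=np.array([.5326,-.0615])
im,d=snap('scene','s'+k); it,dt=snap('top','t'+k)
s=r.get_state();print('tcp X,Y',((s['tcp_pos'][:2]-o)@xr*1000).round(1),((s['tcp_pos'][:2]-o)@yr*1000).round(1),s['tcp_pos'][2].round(4))
for n,i,dd in(('scene',im,d),('top',it,dt)):
    v,u=np.mgrid[0:480,0:640];P=pts(n,np.c_[u.ravel(),v.ravel()],dd).reshape(480,640,3);hs=cv2.cvtColor(i,cv2.COLOR_RGB2HSV)
    X=(P[...,:2]-o)@xr*1000;Y=(P[...,:2]-o)@yr*1000;Z=P[...,2]*1000
    g=(abs(X)<22)&(abs(Y)<48)&(hs[...,1]<60)
    for a,b in((66,76),(76,86),(86,100),(100,120),(120,135),(135,150)):
        m=g&(Z>a)&(Z<b)
        if m.sum()>8: print(n,(a,b),m.sum(),'X',np.percentile(X[m],[10,50,90]).round(1),'Y',np.percentile(Y[m],[2,98]).round(1))
    m=g&(Z>66);print(n,'lowest',np.percentile(Z[m],2).round(1))
    w=(abs(X)<25)&(abs(Y)<90)&(Z>56)&(Z<64)&(hs[...,1]>70)
    print(n,'edge',[np.percentile(X[w&(abs(Y-y)<8)],3).round(1) if (w&(abs(Y-y)<8)).sum()>3 else None for y in(-70,-60,-50,50,60,70)])
cv2.imwrite(f'pics/v{k}.png',np.hstack([cv2.resize(im[180:290,230:360,::-1],(390,330)),cv2.resize(it[190:300,290:420,::-1],(390,330))]))
E
python3 chk.py 4
```

```text
clock: 13.9
tcp_pos: [0.5268, -0.0579, 0.1437]
tcp_rot: [[0.164, 0.986, 0.001], [0.986, -0.164, -0.001], [-0.001, 0.001, -1.0]]
ft_force: [0.3, 1.0, -0.8]
finger_gap: 0.0117
t 13.9 pos [ 0.5268 -0.0579  0.1437] slide cm [-0.06  0.03 -0.13] rotz 0.0011 tilt [ 0.0006 -0.0007] F [ 0.3  1.  -0.8] gap 0.0117
tcp X,Y -6.3 2.8 0.1438
scene (86, 100) 137 X [-5.4 -3.2 -0.9] Y [-32.7  36.2]
scene (100, 120) 214 X [-5.1 -2.8 -0.8] Y [-34.   36.9]
scene (120, 135) 124 X [-5.1 -2.7  0. ] Y [-33.7  37. ]
scene (135, 150) 64 X [-2.7  0.3  2.6] Y [ 9.8 37.3]
scene lowest 91.7
scene edge [np.float64(5.0), np.float64(3.8), np.float64(4.5), np.float64(4.3), np.float64(5.2), np.float64(3.3)]
top lowest 490.3
top edge [np.float64(1.2), np.float64(0.6), np.float64(2.9), np.float64(0.7), None, None]
```

View pics/v4.png

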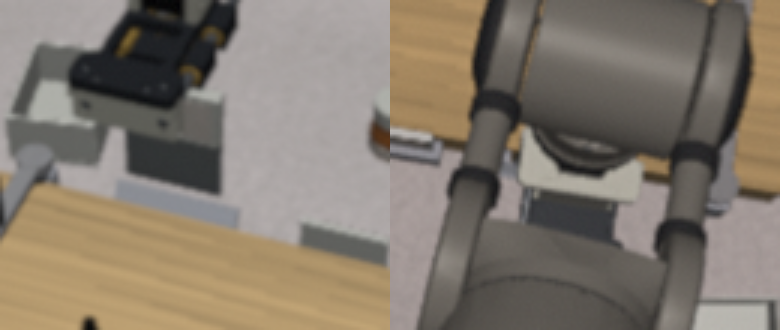

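The holder hangs square above the mouth: tongue back face at X=-2.9, deck edge at X≈+1 to +4.5, bottom at about 84 mm. I shift a little, then enter the funnel watching the force.

```bash
python3 -m creep '{"slide":[[-0.15,0.18,0],[0,0,1.5],[0,0,1.2],[0,0,0]],"rotation":[[0,0,0],[0,0,0],[0,0,0],[0,0,0]]}'
python3 go.py .528 -.0598 .110 -9.5
python3 chk.py 5|grep -v top
```

```text
clock: 14.5
tcp_pos: [0.5285, -0.0596, 0.1152]
tcp_rot: [[0.164, 0.986, 0.001], [0.986, -0.164, -0.001], [-0.0, 0.001, -1.0]]
ft_force: [0.4, 0.2, -1.6]
finger_gap: 0.0117
t 14.5 pos [ 0.5285 -0.0596  0.1152] slide cm [-0.03 -0.04  0.52] rotz 0.0009 tilt [ 0.0012 -0.0007] F [ 0.4  0.2 -1.6] gap 0.0117
tcp X,Y -3.7 1.2 0.1163
scene (66, 76) 92 X [-3.4 -0.9  0.9] Y [-34.9  35.4]
scene (76, 86) 101 X [-2.9 -0.7  1.5] Y [-34.1  35.2]
scene (86, 100) 141 X [-2.8 -0.7  1.1] Y [-33.9  35.4]
scene (100, 120) 77 X [-2.4  1.6  4.2] Y [ 5.8 36.1]
scene (120, 135) 68 X [0.  3.  5.7] Y [ 9.9 36.6]
scene (135, 150) 77 X [-0.8  2.8  5. ] Y [10.  36.1]
scene lowest 72.1
scene edge [np.float64(3.8), np.float64(6.6), np.float64(4.7), np.float64(4.3), np.float64(4.6), np.float64(5.9)]
```

```bash
python3 -m creep '{"slide":[[0,0,0.6],[0,0,0.5],[0,0,0]],"rotation":[[0,0,0],[0,0,0],[0,0,0]]}'
python3 go.py .529 -.0605 .0836 -9.5
```

```text
clock: 14.98
tcp_pos: [0.5295, -0.0598, 0.105]
tcp_rot: [[0.164, 0.986, 0.004], [0.986, -0.164, -0.001], [-0.001, 0.004, -1.0]]
ft_force: [0.0, 0.6, -1.3]
finger_gap: 0.0116
t 14.975 pos [ 0.5295 -0.0598  0.105 ] slide cm [-0.07 -0.04  2.14] rotz 0.001 tilt [ 0.0039 -0.0014] F [ 0.   0.6 -1.3] gap 0.0116
```

```bash
python3 -m creep '{"slide":[[0,0,0.6],[0,0,0.6],[0,0,0]],"rotation":[[0.004,0,0],[0,0,0],[0,0,0]]}'
python3 go.py .529 -.0605 .0836 -9.5
```

```text
clock: 15.35
tcp_pos: [0.5296, -0.0598, 0.0922]
tcp_rot: [[0.164, 0.986, -0.0], [0.986, -0.164, -0.001], [-0.001, -0.0, -1.0]]
ft_force: [-0.6, -0.9, -0.3]
finger_gap: 0.0121
t 15.35 pos [ 0.5296 -0.0598  0.0922] slide cm [-0.08 -0.04  0.86] rotz 0.001 tilt [-0.0001 -0.0007] F [-0.6 -0.9 -0.3] gap 0.0121
```

```bash
python3 -m creep '{"slide":[[0,0,0.4],[0,0,0.3],[0,0,0]],"rotation":[[0,0,0],[0,0,0],[0,0,0]]}'
python3 go.py .529 -.0605 .0836 -9.5
```

```text
clock: 15.72
tcp_pos: [0.53, -0.06, 0.0862]
tcp_rot: [[0.164, 0.986, 0.002], [0.986, -0.164, -0.001], [-0.001, 0.002, -1.0]]
ft_force: [-1.6, -0.9, 5.0]
finger_gap: 0.0116
t 15.725 pos [ 0.53   -0.06    0.0862] slide cm [-0.07 -0.1   0.26] rotz 0.001 tilt [ 0.0016 -0.0012] F [-1.6 -0.9  5. ] gap 0.0116
```

Force is rising with the spring (5 N); I press on to the stop.

```bash
python3 -m creep '{"slide":[[0,0,0.3],[0,0,0.3],[0,0,0.2]],"rotation":[[0,0,0],[0,0,0],[0,0,0]]}'
python3 go.py .529 -.0605 .0836 -9.5
```

```text
clock: 16.1
tcp_pos: [0.5304, -0.0601, 0.0835]
tcp_rot: [[0.164, 0.986, 0.004], [0.987, -0.164, -0.002], [-0.001, 0.005, -1.0]]
ft_force: [-7.2, 0.9, 18.8]
finger_gap: 0.0118
t 16.1 pos [ 0.5304 -0.0601  0.0835] slide cm [-0.06 -0.13 -0.01] rotz 0.0013 tilt [ 0.0045 -0.0022] F [-7.2  0.9 18.8] gap 0.0118
```

At the stop: z 83.5 mm as predicted, pushing 19 N. I verify that it stays steady and look around.

```bash
python3 chk.py 6|grep -v top; python3 go.py .529 -.0605 .0836 -9.5
python3 - <<'E'
from h import *
for i in range(6): r.read_camera('scene')
im=np.load('pics/s6.npz')['im'];cv2.imwrite('pics/v7.png',cv2.resize(im[130:370,140:500,::-1],(795,530)))
E
python3 go.py .529 -.0605 .0836 -9.5
```

```text
tcp X,Y -2.4 1.0 0.0834
scene (66, 76) 37 X [-1.5  1.6  3.9] Y [ 5.6 38.5]
scene (76, 86) 40 X [1.7 4.2 6. ] Y [ 8.6 35.5]
scene (86, 100) 65 X [-0.4  4.3  7. ] Y [ 9.5 36. ]
scene (100, 120) 99 X [-1.7  4.   6.3] Y [ 9.3 36.4]
scene (120, 135) 21 X [-3.3  1.8  5.6] Y [17.9 33.7]
scene lowest 78.4
scene edge [np.float64(4.8), np.float64(6.2), np.float64(6.1), np.float64(4.5), np.float64(4.7), np.float64(4.6)]
t 16.2 pos [ 0.5304 -0.0601  0.0834] slide cm [-0.06 -0.13 -0.02] rotz 0.0013 tilt [ 0.0045 -0.0022] F [-7.   0.8 20.6] gap 0.0117
t 16.5 pos [ 0.5304 -0.0601  0.0835] slide cm [-0.06 -0.13 -0.01] rotz 0.0013 tilt [ 0.0046 -0.0022] F [-6.6  0.7 20.6] gap 0.0116
```

View pics/v7.png

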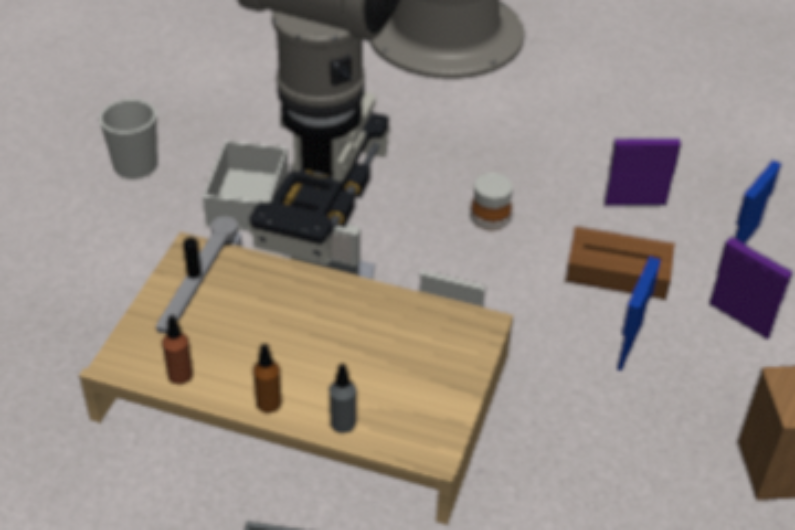

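The scene view shows the holder in the pocket under the gripper, the arm pointing back, and bottles, jar, tub and cup all in place. Last numeric check: lock arm heading and the frame's top height, to rule out slip in the grip.

```bash
python3 - <<'E'
from h import *
xr=np.array([.986,-.165]);yr=np.array([.165,.986]);o=np.array([.5326,-.0615])
z=np.load('pics/s6.npz');im,d=z['im'],z['d'];v,u=np.mgrid[0:480,0:640];P=pts('scene',np.c_[u.ravel(),v.ravel()],d).reshape(480,640,3)
X=(P[...,:2]-o)@xr*1000;Y=(P[...,:2]-o)@yr*1000;Z=P[...,2]*1000
m=(abs(X)<12)&(Y>14)&(Y<34)&(Z>70)&(Z<140);print('frame Z',np.percentile(Z[m],[5,50,90,95,98]).round(1),m.sum(),im[m&(Z>100)].mean(0))
a=P[(P[...,0]>.54)&(P[...,0]<.65)&(P[...,1]<-.14)&(P[...,1]>-.22)&(Z>76)&(Z<84)]
l=cv2.fitLine((a[:,:2]*1000).astype(np.float32),2,0,.1,.1).ravel();print('arm',np.degrees(np.arctan(l[1]/l[0])))
P0=np.load('pics/sceneP.npy')
for n,(a,b) in dict(d0=(-.163,.704),d1=(-.074,.723),d2=(-.004,.733)).items():
    f=lambda Q:Q[(abs(Q[...,0]-b)<.03)&(abs(Q[...,1]-a)<.03)&(Q[...,2]>.075)&(Q[...,2]<.14)].mean(0).round(4)
    print(n,f(P0),f(P))
E
```

```text
frame Z [ 73.2 101.9 120.5 122.  122.4] 160 [122.48837209 121.3255814  117.10465116]
arm -9.767088
d0 [ 0.7058 -0.1617  0.1058] [ 0.7059 -0.1616  0.1055]
d1 [ 0.7244 -0.0732  0.1059] [ 0.7244 -0.0733  0.1056]
d2 [ 0.7355 -0.0031  0.1063] [ 0.7353 -0.003   0.1066]
```

```bash
python3 -c "
from plant import r
print(r.close_job()); s=r.get_state(); print(s['clock'],s['tcp_pos'],s['ft_force'],s['finger_gap'])"
```

```text
the job is handed in; nothing more can be done
None
the job is handed in; nothing more can be done
```

I handed the job in at about 16.5 s of the 58 s allowed. No verdict was reported, and the state can't be read after hand-in, so the final second itself is unchecked.

**What I did:** I gripped the lock knob and swung the arm back square. I then took the white holder from the stand and slid it behind the lip. I pressed it onto its stop and left it held there.

**Last checks before hand-in:**
- **Holder down:** TCP height was 83.5 mm against 83.6 mm predicted for fully home. The push was steady at about 20 N, above the 8 N needed to reach the stop, and the grip gap was 11.6–11.7 mm.
- **Position:** the jaws, and with them the holder, were within 0.5° of upright and square. The holder was about 0.5 mm off the middle of the pocket along its length.
- **Lock arm:** it measured -9.8°, against -9.5° for the riser, so it is square.
- **Bottles and other things:** the three droppers moved less than 0.5 mm. The jar, tub and cup look untouched in the last picture; the carton is only partly in it, and I measured none of these four.

**Where the checks disagreed:**
- The two cameras put the riser's front edge about 4 mm apart, so I worked between them and by force.
- A 7 N sideways force remained at the end, which suggests the holder rests lightly against one wall of the pocket.
- The camera showed the top of the frame at 120–122 mm, against 119 mm expected. The same view read about 3 mm high on the holder at the start.

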